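Turn the shop display so the loudspeaker faces its price ticket

TASK

On the shop counter stands a round display turntable with three goods on it. Push the turntable round by its rim with the fingertips until the loudspeaker (the tall box with two round drivers on its front) looks squarely out over the price-ticket holder on the edge of the stand, and leave it at rest there. Do not touch the goods themselves, which must keep their places on the turntable, and do not disturb the other things on the counter.

Things in the scene. Friction and masses are not known exactly. Their poses are not given: they have to be found in the camera images.
- stand: fixed stand: a black square board 380 x 380 mm, its top 20 mm above the counter, with a bearing in the middle. Origin: on the counter, under the turntable's axis. Its x axis points level from the axis to the middle of the front edge, which carries the ticket holder; z up. The front looks roughly away from the robot
- ticket (a point): the price-ticket holder fixed to the front edge of the stand: a clear sloping strip with a paper ticket, 220 mm long along the edge, 190 to 212 mm from the turntable's axis, its top 47 mm above the counter. This point is its middle, 202 mm from the axis, 25 mm above the counter
- turntable: plywood disc on the stand's bearing, 360 mm across, 18 mm thick, underside 28 mm and top 46 mm above the counter (8 mm clear of the board). It turns either way without end about its vertical axis; the bearing rubs (about 0.6 N at the rim), so it stops soon after the push stops. Origin: on the axis at the underside; z up; x points to the middle of the loudspeaker's place
- notch (a point): one of three equal finger notches cut right through the turntable's rim, one midway between each two goods, 120 degrees apart. Each is 28 mm deep (radius 180 in to 152 mm) with radial side walls, 58 mm wide at the bottom (corners rounded), 67 mm at the rim; a fingertip let down into it pushes on a side wall. This one is opposite the loudspeaker. Point: its middle, 166 mm from the axis, half-way up
- speaker: desk loudspeaker, a loose black box 80 deep x 75 wide x 130 mm tall (0.5 to 0.9 kg) standing on the turntable, its centre 70 mm from the axis. Origin: centre of its underside; its x axis points out of its front (with the two round drivers), away from the turntable's axis; z up
- radio: small grey table radio, loose, 50 deep x 95 wide x 73 mm tall, standing on the turntable 70 mm from the axis, 120 degrees anticlockwise (seen from above) of the loudspeaker. Origin: centre of its underside; x out of its front
- webcam: white ball-shaped webcam on a round foot, loose, 62 mm across and 84 mm tall, standing on the turntable 70 mm from the axis, 120 degrees clockwise (seen from above) of the loudspeaker. Origin: centre of its underside; x out of its lens
- remote: black remote control lying on the counter, 165 x 45 x 18 mm, beside the stand. Origin: centre of its underside; x along its length
- carton: small cardboard carton on the counter, 100 x 75 x 65 mm, beside the stand. Origin: centre of its underside
- scanner: hand-held bar-code scanner lying on the counter, grey handle and black head, 175 x 72 x 36 mm, beside the stand. Origin: on its underside, 90 mm behind the front of the head; x points to the head
Not all that is in view belongs to the job. Leave any orange or purple look-alike of the speaker alone.

How it is judged:
By the outcome, as a careful person would: the job done as asked, in the order asked, and still so for the second after the job is handed in, with the robot touching nothing.
It also fails if it takes over 72 s, if anything falls off the work surface, if the arm or the gripper's body presses on something with over 40 N, if the wrist force passes 120 N, or if a joint passes its speed limit or range.

ROBOT

A 6-joint arm with a two-finger parallel gripper is mounted at the origin on the work surface. World frame = base frame: x ahead of the robot, y to its left, z up, the work surface at z = 0. Lengths are in m, angles in rad, forces in N, time in s.
With the tool pointing down it reaches from about 0.375 to 0.975 m from the base axis. Payload 3.8 kg.
Tool frame: the origin (TCP) lies on the centre line of the jaws, within the pads' length; the fingertips stand 17 mm ahead of it and the grasp point (between the pads) lies 2 mm behind it (manip.nose_length is the distance from the TCP to the fingertips, in m); y points along the fingers, z is the direction in which the jaws open and shut, and the axes are right-handed (so a half turn about y gives the same grasp; the last joint's range is limited). The gripper opens to 88 mm and grips with 3 to 60 N. Pads are 18 mm wide; open, the fingers measure 123 mm over their backs; the gripper's body (75 mm by 187 mm) begins 45 mm behind the grasp point.
Start: joints at [1.174, 0.264, 1.604, -0, 1.274, -0.037], TCP at [0.238, 0.632, 0.256] pointing down, gripper open.
Joint ranges: [-2.63, 2.63], [-0.94, 2.18], [0.31, 2.57], [-1.31, 4.45], [0, 2.66], [-2.55, 2.55]. Speed limits (rad/s): [2.57, 2.57, 3.14, 3.14, 3.14, 3.14].

INTERFACE

Orientations are given as a 3x3 rotation matrix whose columns are the frame's x, y, z axes.
In Python, from plant import manip gives the robot as it stands. Calls block until the motion is done:
- manip.move_ptp(position, orientation): joint-space move of the TCP to a pose.
- manip.move_l(position, attitude=None, max_speed=0.15): straight line of the TCP; attitude=None keeps the orientation; max_speed is the mean speed in m/s.
- manip.move_joints(angles): joint-space move.
- manip.grip(opening, squeeze=None): finger opening in m; squeeze is the grip in N (None keeps the last); returns when the fingers have stopped.
- manip.hold(seconds).
- manip.inverse_kinematics(position, orientation): joint angles nearest the present ones, or None.
- manip.state(): the state.
- manip.camera(name): name is "side" or "top" or "wrist"; returns a dict with "frame" (384x512x3 uint8, red, green, blue), "camera_matrix" (3x3 intrinsics, pixels), "extrinsics" (4x4, takes a point from world to camera coordinates); the wrist camera has in their place "T_tool_cam" (4x4, takes a point from camera to tool coordinates, whose origin is the TCP and whose axes are the tool frame's). Camera axes: x right, y up, looking along -z (the intrinsics and any distortion apply to the point x, -y, -z); pixel columns grow to the right and rows downward; lengths in m; the calibration is good to about 2 mm. A picture is of the moment at which its call begins: read the wrist's pose just before it. There is no depth.
A pose or a line that the arm cannot do raises manip.PlanningError and nothing moves.
- manip.sign_off(): hands the job in, once; it reports no verdict.
Trained networks look in the newest picture that a camera, given by its name, has taken for a name from the list of things; names that differ only in an ending like _2 or _b are one class to them, and where a whole thing is asked for, a point or a joint stands for the part that bears it (a point fixed in the world has none). Each returns a list of dicts, best first, with "conf" (0 to 1); they miss things now and then, are a little off and sometimes report something else, mostly with a low value. They report only what shows in the picture. A call takes as long as a camera call. They do not tell look-alikes from the thing itself.
- manip.cut_out(thing, camera): "region" (384x512 bool, what is visible of it) and "rect" ([left, top, right, bottom] in pixels, round what is visible of it).
The state is a dict: "time_s": time; "q": joint angles; "qvel": joint speeds; "tau": joint torques, N m; "tcp_pos": TCP position; "tool_rot": TCP orientation; "force": force on the tool from outside, world axes, zero at the start; "ft_torque": the same for the moment, N m; "gripper_width": finger opening in m.
Only numpy, scipy, OpenCV 4.12 (cv2) and the standard library are available. Lean on these libraries where they do the work, as an engineer would, in place of code of your own. Each camera call takes 0.05 s, during which the arm holds its last target.

## Working session

There is one attempt and no reset: what is moved stays moved. The work goes in short steps, each a Python script; the robot and the scene stay as the last script left them, time stands still between calls to the robot, and variables do not carry over. Pictures are saved under pics/ and viewed, and the job is handed in when it is done.

```bash
ls; mkdir -p pics
python3 - <<'E'
from plant import manip
import cv2,numpy as np
s=manip.state();print(s)
print(manip.nose_length)
for n in ["side","top","wrist"]:
    c=manip.camera(n);cv2.imwrite(f"pics/{n}0.png",c["frame"][:,:,::-1]);print({k:np.round(v,4).tolist() for k,v in c.items() if k!="frame"})
    for t in ["speaker","turntable","ticket","notch","stand"]:
        try: print(n,t,[(round(float(d["conf"]),2),d["rect"]) for d in manip.cut_out(t,n)])
        except Exception as e: print(t,e)
E
```

```text
pics
{'time_s': 0.0, 'q': array([ 1.17412001e+00,  2.64746072e-01,  1.60536517e+00, -2.92603004e-06,
        1.27370925e+00, -3.69182410e-02]), 'qvel': array([ 0.00115595,  0.00175584, -0.00026883, -0.00069775,  0.001061  ,
        0.00010051]), 'tau': array([ 1.39831580e-03, -5.02120185e+01, -3.56872165e+01,  7.28805014e-02,
        2.92678789e-02, -1.57354980e-04]), 'tcp_pos': array([0.23738537, 0.63115948, 0.25439751]), 'tool_rot': array([[ 9.35982290e-01, -8.58156094e-04,  3.52046042e-01],
       [-3.52047079e-01, -2.05592927e-03,  9.35980036e-01],
       [-7.94352070e-05, -9.99997518e-01, -2.22642474e-03]]), 'force': array([0.10985688, 0.38195578, 0.13581991]), 'ft_torque': array([ 0.02324375,  0.03140042, -0.01263397]), 'gripper_width': 0.08849110132538307}
0.017
{'camera_matrix': [[359.4639, 0.0, 252.4263], [0.0, 359.4639, 193.2139], [0.0, 0.0, 1.0]], 'extrinsics': [[0.9358, -0.3523, 0.01, -0.5174], [0.2777, 0.7546, 0.5946, -0.1995], [-0.217, -0.5537, 0.804, -1.0465], [0.0, 0.0, 0.0, 1.0]]}
side speaker [(0.72, [235.0, 171.5, 272.5, 221.3]), (0.65, [132.8, 141.8, 170.7, 189.0]
[... 504 characters left out ...]
.1977, -0.0033, 0.9802, -0.9656], [0.0, 0.0, 0.0, 1.0]]}
top speaker [(0.87, [247.6, 161.5, 282.5, 204.9]), (0.82, [148.8, 265.6, 196.1, 306.2]), (0.65, [357.3, 116.3, 399.2, 159.5])]
top turntable [(0.57, [200.0, 105.9, 321.2, 229.2])]
top ticket [(0.87, [193.9, 100.1, 328.4, 231.7])]
top notch [(0.77, [200.2, 107.2, 322.2, 226.1])]
top stand [(0.9, [192.1, 100.8, 326.7, 234.7])]
{'camera_matrix': [[291.2667, 0.0, 257.6639], [0.0, 291.2667, 193.8214], [0.0, 0.0, 1.0]], 'T_tool_cam': [[-0.0003, -0.9561, -0.293, -0.0767], [-0.0005, 0.293, -0.9561, -0.1301], [1.0, -0.0001, -0.0005, 0.0005], [0.0, 0.0, 0.0, 1.0]]}
wrist speaker []
wrist turntable []
wrist ticket []
wrist notch []
wrist stand []
```

Run:
```python
import cv2
a=cv2.imread("pics/side0.png")[130:320,120:380];cv2.imwrite("pics/side0c.png",cv2.resize(a,None,fx=3,fy=3,interpolation=2))
a=cv2.imread("pics/top0.png")[80:260,160:360];cv2.imwrite("pics/top0c.png",cv2.resize(a,None,fx=3.3,fy=3.3,interpolation=2))
```

```text
(no output)
```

View pics/top0.png

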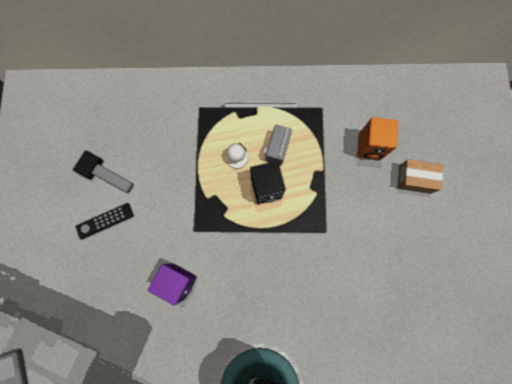

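```bash
sleep 1
```

```text
(no output)
```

View pics/side0.png

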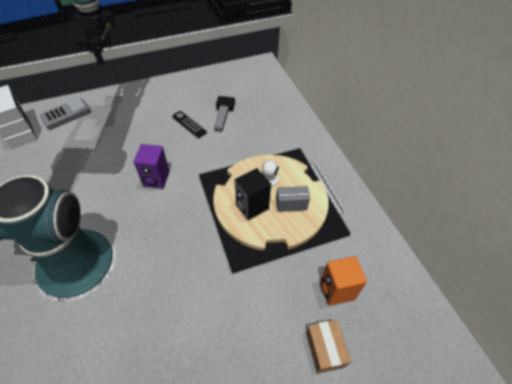

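View pics/top0c.png

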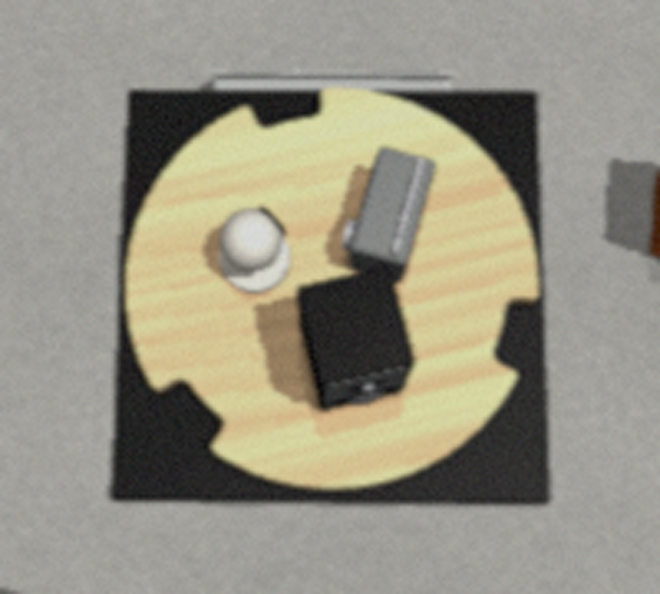

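View pics/side0c.png

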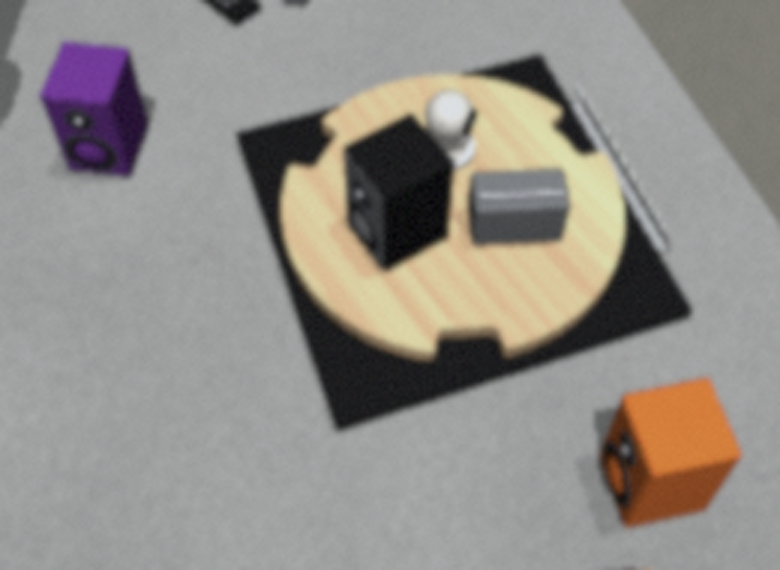

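```bash
cat > h.py <<'E'
import numpy as np,cv2
from scipy.optimize import least_squares
def cam(c): return np.array(c["camera_matrix"]),np.array(c["extrinsics"])
def proj(P,K,E):
    P=np.atleast_2d(P);q=P@E[:3,:3].T+E[:3,3];return np.stack([K[0,0]*q[:,0]/-q[:,2]+K[0,2],K[1,1]*q[:,1]/q[:,2]+K[1,2]],1)
def back(uv,z,K,E):
    uv=np.atleast_2d(uv);d=np.stack([(uv[:,0]-K[0,2])/K[0,0],-(uv[:,1]-K[1,2])/K[1,1],-np.ones(len(uv))],1)
    R,t=E[:3,:3],E[:3,3];o=-R.T@t;d=d@R;return o+d*((z-o[2])/d[:,2])[:,None]
def wood(f):
    f=cv2.GaussianBlur(f,(0,0),.7).astype(float);return np.clip((f[...,0]-25)/150,0,1)  # red: board dark, wood bright
def rectmap(c,ctr,z,n=720,rs=np.arange(.150,.190,.002)):
    K,E=cam(c);a=np.arange(n)*2*np.pi/n
    P=np.stack([ctr[0]+np.outer(rs,np.cos(a)),ctr[1]+np.outer(rs,np.sin(a)),np.full((len(rs),n),z)],-1)
    uv=proj(P.reshape(-1,3),K,E).astype(np.float32).reshape(len(rs),n,2)
    return cv2.remap(c["frame"],uv[...,0],uv[...,1],cv2.INTER_LINEAR),a
def comb(c,ctr):
    """turntable angle mod 120 (deg): notch centre position, from darkness 158..174mm"""
    m,a=rectmap(c,ctr,.046,rs=np.arange(.158,.175,.002))
    v=255-m[...,0].astype(float).mean(0); v=v-np.median(v)
    v[v<40]=0
    ph=np.angle((v*np.exp(3j*a)).sum())/3
    return np.degrees(ph)%120,v,a
E
python3 - <<'E'
from plant import manip
from h import *
c=manip.camera("top");K,E=cam(c)
o=np.array([160,80]);s=3.3
cs=np.array([[130,92],[537,93],[549,501],[112,500]])/s+o
P=back(cs,.02,K,E);print(P.round(4)); ctr=P.mean(0);print(ctr,[np.linalg.norm(P[i]-P[(i+1)%4]).round(3) for i in range(4)])
for i,j in((3,0),(2,1)): d=P[j]-P[i];print(np.degrees(np.arctan2(d[1],d[0])))
for i,j in((1,0),(2,3)): d=P[j]-P[i];print(np.degrees(np.arctan2(d[1],d[0]))-90)
ph,v,a=comb(c,ctr);print(ph)
print([(k/2,int(x)) for k,x in enumerate(v) if x>0][::4])
m,_=rectmap(c,ctr,.046,rs=np.arange(0,.2,.001));cv2.imwrite("pics/polar.png",m[:,:,::-1])
for n,uv in(("ticket",[333,82]),):print(n,back(np.array([uv])/s+o,.04,K,E))
# speaker top corners z=.176
sp=np.array([[299,292],[385,270],[412,360],[322,385]])/s+o
print(back(sp,.176,K,E).round(3))
# objects
for t in["orange","x"]:pass
print(back([[380,118],[170,285],[421,175],[105,170],[105,221]],.05,K,E).round(3))
print("disc rim",[ (k/2, int(np.argmax(m[160:,k,0]<90)+160)) for k in range(0,720,30)])
E
```

```text
[[ 0.7983  0.173   0.02  ]
 [ 0.7919 -0.2034  0.02  ]
 [ 0.4171 -0.1954  0.02  ]
 [ 0.4226  0.1816  0.02  ]]
[ 0.60745543 -0.01107581  0.02      ] [np.float64(0.376), np.float64(0.375), np.float64(0.377), np.float64(0.376)]
-1.312725656606636
-1.2258198375187328
-0.9757718812991669
-0.8364054581213765
13.048040016029697
[(2.5, 45), (4.5, 160), (6.5, 178), (8.5, 180), (10.5, 178), (12.5, 177), (14.5, 177), (16.5, 178), (18.5, 178), (20.5, 175), (22.5, 148), (121.0, 40), (123.0, 155), (125.0, 182), (127.0, 180), (129.0, 181), (131.0, 179), (133.0, 177), (135.0, 178), (137.0, 180), (139.0, 180), (141.0, 175), (143.0, 60), (244.0, 148), (246.0, 169), (248.0, 169), (250.0, 171), (252.0, 171), (254.0, 169), (256.0, 172), (258.0, 171), (260.0, 172), (262.0, 170), (264.0, 103)]
ticket [[ 0.7965725  -0.01479784  0.04      ]]
[[ 0.566  0.016  0.176]
 [ 0.583 -0.05   0.176]
 [ 0.513 -0.068  0.176]
 [ 0.494 -0.001  0.176]]
[[ 0.746 -0.364  0.05 ]
 [ 0.278  0.238  0.05 ]
 [ 0.572 -0.467  0.05 ]
 [ 0.599  0.435  0.05 ]
 [ 0.453  0.425  0.05 ]]
disc rim [(0.0, 160), (15.0, 160), (30.0, 186), (45.0, 186), (60.0, 186), (75.0, 185), (90.0, 184), (105.0, 183), (120.0, 182), (135.0, 160), (150.0, 181), (165.0, 181), (180.0, 181), (195.0, 180), (210.0, 180), (225.0, 180), (240.0, 181), (255.0, 160), (270.0, 160), (285.0, 182), (300.0, 183), (315.0, 183), (330.0, 184), (345.0, 160)]
```

```bash
sleep 1
```

```text
(no output)
```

View pics/polar.png

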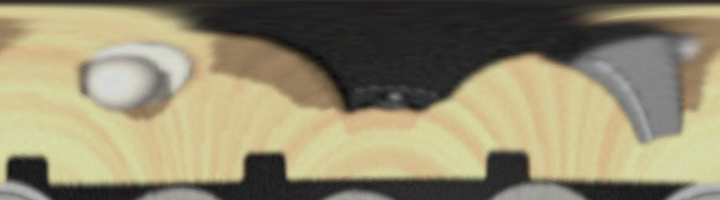

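```bash
cat >> h.py <<'E'
def rimfit(c,z=.046,guess=(.6095,-.009),n=240):
    """fit disc centre and radius to rim edge (wood->board), excluding notches"""
    K,E=cam(c);ctr=np.array(guess)
    for it in range(4):
        rs=np.arange(.172,.194,.0005);m,a=rectmap(c,ctr,z,n=n,rs=rs);v=m[...,0].astype(float)
        pts=[]
        for k in range(n):
            col=v[:,k]
            if col[:6].mean()<150: continue
            j=np.argmax(col<110)
            if j==0 or col[j:j+8].max()>110: continue
            pts.append([ctr[0]+rs[j]*np.cos(a[k]),ctr[1]+rs[j]*np.sin(a[k])])
        pts=np.array(pts)
        f=lambda p:np.hypot(pts[:,0]-p[0],pts[:,1]-p[1])-p[2]
        r=least_squares(f,[*ctr,.18],loss="soft_l1",f_scale=.001);ctr=r.x[:2]
    return r.x,len(pts),np.sqrt((r.fun**2).mean())
E
python3 - <<'E'
from plant import manip
from h import *
for n in("top","side"):
    c=manip.camera(n);x,k,e=rimfit(c);print(n,x.round(4),k,e.round(5),comb(c,x[:2])[0])
    print(comb(c,(.610,-.009))[0])
    K,E=cam(c)
    if n=="side":
        cs=np.array([[238,132],[541,55],[691,314],[338,430]])/3+[120,130]
        P=back(cs,.02,K,E);print(P.round(4),P.mean(0))
        for i in range(4): d=P[(i+1)%4]-P[i];print(np.degrees(np.arctan2(d[1],d[0])),np.linalg.norm(d))
E
```

```text
top [ 0.61   -0.0096  0.1818] 174 0.00038 13.067043066955096
13.084738221223262
side [ 0.6091 -0.0116  0.1835] 143 0.0015 13.127173416160684
13.128413770984704
[[ 0.4269  0.1781  0.02  ]
 [ 0.8009  0.1686  0.02  ]
 [ 0.7905 -0.2083  0.02  ]
 [ 0.4171 -0.2028  0.02  ]] [ 0.60882229 -0.01610579  0.02      ]
-1.4526412739380135 0.3741489337846872
-91.58285822510658 0.3770783872086769
179.14973571062595 0.3734546575255879
88.52599328736157 0.3810036687654019
```

```bash
cat >> h.py <<'E'
C=np.array([.6098,-.0100]);ZT=.032+.017
def pose(deg,z=ZT,r=.168):
    t=np.radians(deg);rh=np.array([np.cos(t),np.sin(t),0])
    x=-rh;y=np.array([0,0,-1.]);return np.array([*(C+r*rh[:2]),z]),np.column_stack([x,y,np.cross(x,y)])
E
python3 - <<'E'
from plant import manip
from h import *
for d in(133,175,216,225,85,96,140,185):
    for z in(ZT,.2):
        q=manip.inverse_kinematics(*pose(d,z));print(d,z,None if q is None else np.round(q,2))
manip.grip(.012,5)
manip.move_ptp(*pose(133.1,.22))
s=manip.state();print(s["time_s"],s["tcp_pos"],s["gripper_width"],s["force"])
c=manip.camera("wrist");cv2.imwrite("pics/w1.png",c["frame"][:,:,::-1])
c=manip.camera("side");cv2.imwrite("pics/s1.png",c["frame"][:,:,::-1])
E
```

```text
133 0.049 [ 0.18  0.18  2.13 -0.    0.83 -0.58]
133 0.2 [ 0.18 -0.01  2.02 -0.    1.13 -0.58]
175 0.049 [-0.05  0.06  2.27 -0.    0.81 -1.53]
175 0.2 [-0.05 -0.14  2.14 -0.    1.14 -1.53]
216 0.049 [-0.28  0.14  2.18 -0.    0.82 -2.48]
216 0.2 [-0.28 -0.05  2.06 -0.    1.14 -2.48]
225 0.049 None
225 0.2 None
85 0.049 [ 0.21  0.4   1.84 -0.    0.9   0.3 ]
85 0.2 [ 0.21  0.24  1.73 -0.    1.16  0.3 ]
96 0.049 [ 0.22  0.35  1.91 -0.    0.88  0.11]
96 0.2 [ 0.22  0.19  1.8  -0.    1.15  0.11]
140 0.049 [ 0.15  0.15  2.17 -0.    0.82 -0.72]
140 0.2 [ 0.15 -0.04  2.05 -0.    1.14 -0.72]
185 0.049 [-0.11  0.06  2.27 -0.    0.81 -1.77]
185 0.2 [-0.11 -0.14  2.14 -0.    1.14 -1.77]
4.3167 [0.4951385  0.11341807 0.22014594] 0.012240340174622891 [ 0.74674888 -0.3789301  -0.06254721]
```

```bash
sleep 1
```

```text
(no output)
```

View pics/w1.png

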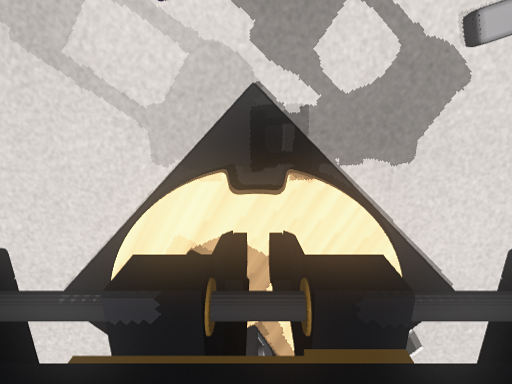

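View pics/s1.png

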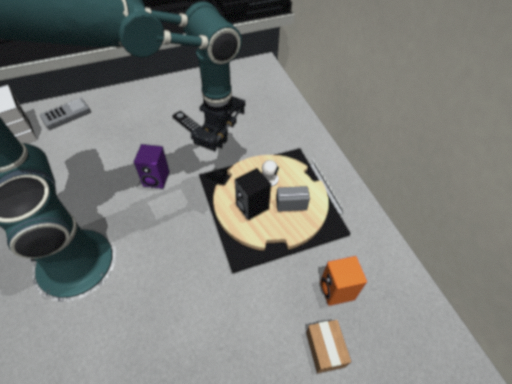

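```bash
cat >> h.py <<'E'
def st(manip,msg=""):
    s=manip.state();print(msg,round(s["time_s"],2),s["tcp_pos"].round(4),s["gripper_width"].round(4),"F",s["force"].round(2));return s
def snap(manip,n,f):
    c=manip.camera(n);cv2.imwrite(f"pics/{f}.png",c["frame"][:,:,::-1]);return c
E
python3 - <<'E'
from plant import manip
from h import *
manip.move_l(pose(133.1,.085)[0],max_speed=.12);s=st(manip,"a")
p=pose(133.1)[0]
for z in(.068,.06,.049):
    manip.move_l(np.array([*p[:2],z]),max_speed=.04);s=st(manip,z)
    if abs(s["force"][2])>4: break
snap(manip,"wrist","w2")
manip.grip(.021,5);st(manip,"open")
c=snap(manip,"side","s2");print(comb(c,C)[0])
E
```

```text
Traceback (most recent call last):
  File "h.py", line 44, in st
    s=manip.state();print(msg,round(s["time_s"],2),s["tcp_pos"].round(4),s["gripper_width"].round(4),"F",s["force"].round(2));return s
                                                                         ^^^^^^^^^^^^^^^^^^^^^^^^
AttributeError: 'float' object has no attribute 'round'
```

```bash
sleep 1
sed -i 's/s\["gripper_width"\].round(4)/round(s["gripper_width"],4)/' h.py
python3 - <<'E'
from plant import manip
from h import *
s=st(manip,"a")
p=pose(133.1)[0]
for z in(.068,.06,.049):
    manip.move_l(np.array([*p[:2],z]),max_speed=.04);s=st(manip,z)
    if abs(s["force"][2])>4: break
snap(manip,"wrist","w2")
manip.grip(.021,5);st(manip,"open")
c=snap(manip,"side","s2");print(comb(c,C)[0])
E
```

```text
a 5.69 [0.4958 0.1128 0.0858] 0.0117 F [ 0.08  0.19 -0.34]
0.068 6.27 [0.4947 0.1126 0.0676] 0.0117 F [-0.52  0.58 -0.34]
0.06 6.62 [0.4947 0.1126 0.0596] 0.0122 F [ 0.69 -0.37 -0.25]
0.049 7.04 [0.4947 0.1126 0.0485] 0.0124 F [-0.99  0.52 -0.15]
open 7.43 [0.4951 0.1127 0.0491] 0.0212 F [-0.11  0.2  -0.08]
12.859869211697147
```

```bash
sleep 1
```

```text
(no output)
```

View pics/w2.png

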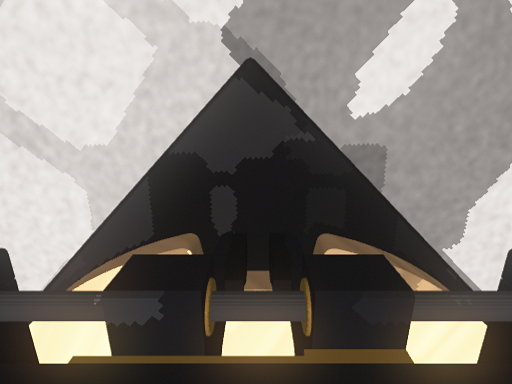

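View pics/s2.png

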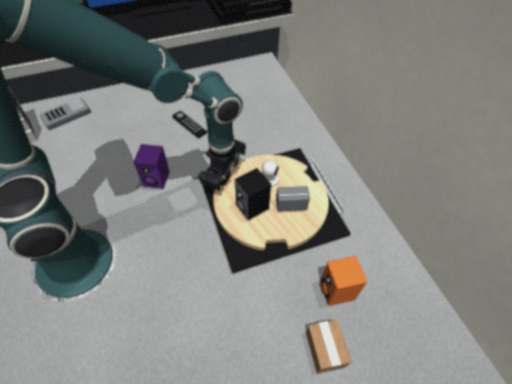

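```bash
cat >> h.py <<'E'
def arc(manip,a0,a1,step=8,v=.07,fmax=15):
    n=int(np.ceil(abs(a1-a0)/step))
    for a in np.linspace(a0,a1,n+1)[1:]:
        p,R=pose(a);manip.move_l(p,R,max_speed=v);s=manip.state()
        if np.linalg.norm(s["force"])>fmax: print("FORCE",a,s["force"]);return a
    return a1
E
python3 - <<'E'
from plant import manip
from h import *
a=arc(manip,133.1,165);st(manip,a)
c=snap(manip,"side","s3");print(comb(c,C)[0])
c=snap(manip,"top","t3");print(comb(c,C)[0])
snap(manip,"wrist","w3")
E
python3 -c "
import cv2,numpy as np
a=cv2.imread('pics/s3.png')[130:290,170:380];b=cv2.imread('pics/t3.png')[80:260,160:360]
f=lambda x:cv2.resize(x,(390,400));cv2.imwrite('pics/c3.png',np.hstack([f(a),f(b)]))"
```

```text
165 9.42 [0.448  0.0337 0.0491] 0.0212 F [-0.48 -0.53 -0.06]
39.85897551533808
41.657377888201125
```

```bash
sleep 1
```

```text
(no output)
```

View pics/c3.png

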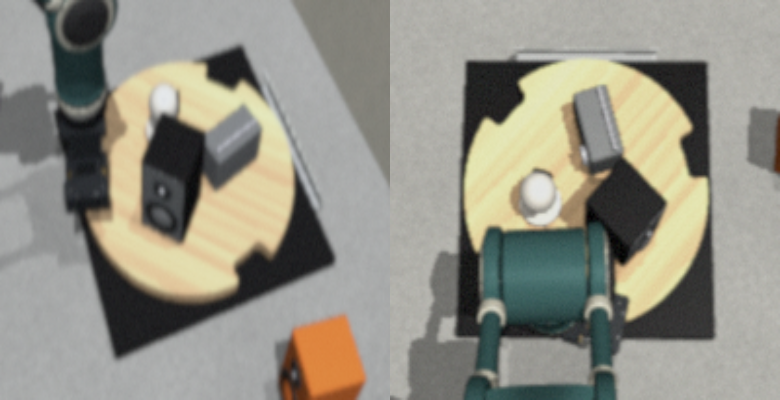

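View pics/w3.png

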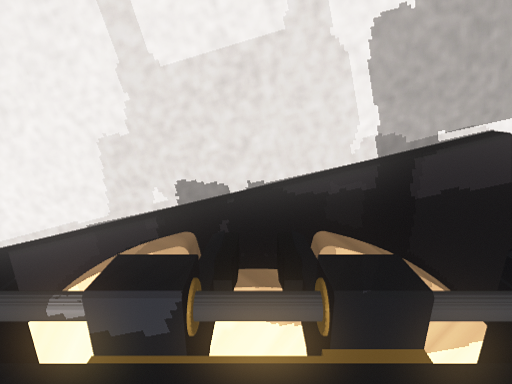

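```bash
python3 - <<'E'
from plant import manip
from h import *
a=arc(manip,165,215);st(manip,a)
manip.grip(.012,5)
p,R=pose(a,.1);manip.move_l(p,max_speed=.12);st(manip,"up")
p,R=pose(a,.2);manip.move_l(p,max_speed=.25)
c=snap(manip,"side","s4");print(comb(c,C)[0])
c=snap(manip,"top","t4");print(comb(c,C)[0])
E
python3 -c "
import cv2,numpy as np
a=cv2.imread('pics/s4.png')[130:290,170:380];b=cv2.imread('pics/t4.png')[80:260,160:360]
f=lambda x:cv2.resize(x,(390,400));cv2.imwrite('pics/c4.png',np.hstack([f(a),f(b)]))"
```

```text
215 12.72 [ 0.472  -0.1061  0.049 ] 0.0212 F [-0.41 -1.17  0.27]
up 13.63 [ 0.4721 -0.1063  0.1   ] 0.012 F [-0.61  0.71  0.03]
105.30545417362303
101.2151990673843
```

```bash
sleep 1
```

```text
(no output)
```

View pics/c4.png

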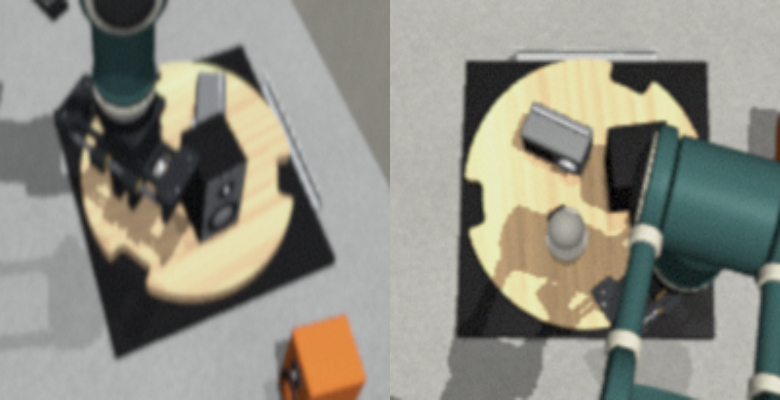

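```bash
python3 - <<'E'
from plant import manip
from h import *
manip.move_ptp(*pose(155,.22));manip.move_ptp(*pose(96,.22));st(manip)
c=snap(manip,"side","s5");print(comb(c,C)[0])
c=snap(manip,"top","t5");print(comb(c,C)[0]);m,_=rectmap(c,C,.046,rs=np.arange(0.1,.2,.001));cv2.imwrite("pics/p5.png",m[:,:,::-1])
_,v,a=comb(c,C);print([k/2 for k in range(720) if (v[k]>90)!=(v[k-1]>90)])
snap(manip,"wrist","w5")
E
python3 -c "
import cv2,numpy as np
a=cv2.imread('pics/s5.png')[130:290,170:380];b=cv2.imread('pics/t5.png')[80:260,160:360]
f=lambda x:cv2.resize(x,(390,400));cv2.imwrite('pics/c5.png',np.hstack([f(a),f(b)]))"
```

```text
16.63 [0.592  0.1565 0.2197] 0.0117 F [-0.27 -0.39 -0.1 ]
94.08445316689566
98.31687748274663
[82.5, 123.5, 205.5, 226.5, 325.5, 346.5]
```

```bash
sleep 1
```

```text
(no output)
```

View pics/c5.png

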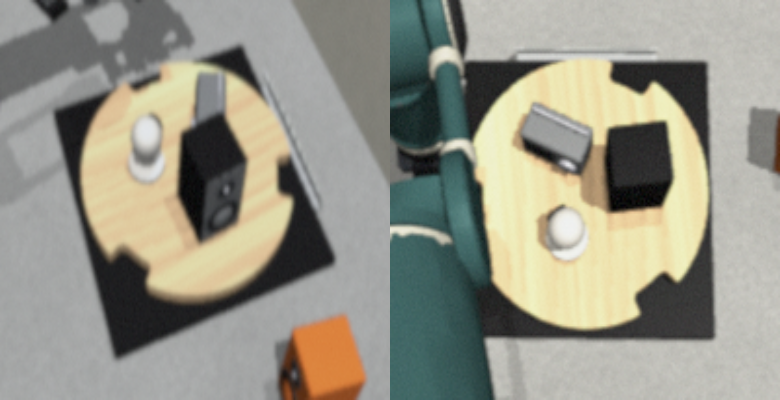

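View pics/w5.png

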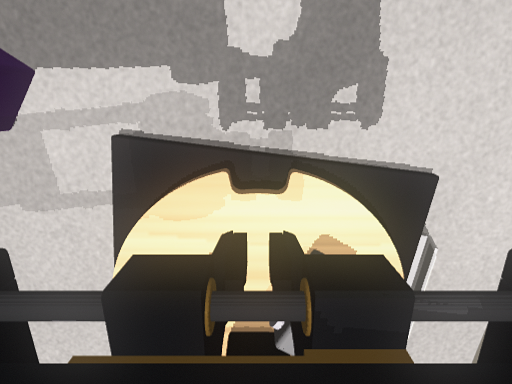

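```bash
cat >> h.py <<'E'
def notches(c,ctr=C):
    _,v,a=comb(c,ctr);b=v>90;n=len(b)
    up=[k for k in range(n) if b[k] and not b[k-1]];out=[]
    for u in up:
        L=0
        while b[(u+L)%n] and L<n:L+=1
        if 36<=L<=48: out.append(round((a[u]*180/np.pi+(L-1)/4)%360,2))
    return out
E
python3 - <<'E'
from plant import manip
from h import *
p=pose(96)[0]
manip.move_l(pose(96,.08)[0],max_speed=.12)
for z in(.065,.049):
    manip.move_l(np.array([*p[:2],z]),max_speed=.05);s=st(manip,z)
    if abs(s["force"][2])>4: raise SystemExit
manip.grip(.021,5)
a=arc(manip,96,172);st(manip,a)
for n in("top","side"): print(notches(snap(manip,n,n+"6")))
E
```

```text
0.065 18.55 [0.5918 0.157  0.0643] 0.0121 F [ 0.   -0.67 -0.4 ]
0.049 19.02 [0.5918 0.1569 0.0484] 0.0121 F [ 0.29  0.9  -0.24]
172 24.02 [0.4438 0.0136 0.0491] 0.021 F [-0.16 -0.78  0.86]
[np.float64(52.5), np.float64(292.25)]
[np.float64(291.5)]
```

Run:
```python
from plant import manip
from h import *
for n in("top","side"):
    c=manip.camera(n);K,E=cam(c);c["frame"]=cv2.imread(f"pics/{n}0.png")[:,:,::-1]
    # warp to board plane: local x,y grid 1mm
    g=np.arange(-.23,.2301,.001);X,Y=np.meshgrid(g,g,indexing="ij")
    uv=proj(np.stack([X+C[0],Y+C[1],np.full_like(X,.02)],-1).reshape(-1,3),K,E).astype(np.float32).reshape(len(g),len(g),2)
    im=cv2.remap(c["frame"],uv[...,0],uv[...,1],cv2.INTER_LINEAR).astype(float).mean(-1)
    for name,A,sgn in(("near",im,-1),("left+",im.T,1),("right-",im.T,-1),("far",im,1)):
        pts=[]
        for j in range(len(g)):
            t=g[j]
            if abs(t)>.165: continue
            col=A[:,j]; rng=(g*sgn>.172)&(g*sgn<.205); gg=g[rng];cc=col[rng]
            d=sgn*np.diff(cc);k=np.argmax(d)
            w=d[max(0,k-3):k+4].clip(0);q=(gg[:-1]+.0005)[max(0,k-3):k+4]
            if d[k]>4: pts.append([t,(w*q).sum()/w.sum()])
        pts=np.array(pts);r=least_squares(lambda p:p[0]+p[1]*pts[:,0]-pts[:,1],[0,0],loss="soft_l1",f_scale=.0007).x
        ang=np.degrees(np.arctan(r[1]));yaw=ang if name in("left+","right-") else -ang
        print(n,name,len(pts),"offset",r[0].round(4),"yaw",yaw.round(2))
```

```text
top near 330 offset -0.1909 yaw -1.32
top left+ 330 offset 0.1905 yaw -0.99
top right- 330 offset -0.1885 yaw -1.04
top far 330 offset 0.189 yaw -1.23
side near 330 offset -0.1911 yaw -1.14
side left+ 167 offset 0.1863 yaw -0.97
side right- 330 offset -0.1954 yaw -1.09
side far 290 offset 0.1868 yaw -0.99
```

Run:
```python
from plant import manip
from h import *
arc(manip,172,178.3,step=3.2,v=.03);st(manip);manip.hold(.3)
for n in("top","side"): print(notches(snap(manip,n,n+"7")))
```

```text
25.14 [ 0.4419 -0.005   0.049 ] 0.0211 F [-0.41 -0.01 -0.2 ]
[np.float64(57.5), np.float64(297.0)]
[np.float64(296.0)]
```

```bash
python3 - <<'E'
from plant import manip
from h import *
arc(manip,178.3,179.95,step=3.2,v=.02);manip.hold(.3)
for n in("top","side"): print(notches(snap(manip,n,n+"8")))
manip.grip(.012,5);st(manip)
manip.move_l(pose(179.95,.1)[0],max_speed=.12);manip.move_l(pose(179.95,.22)[0],max_speed=.25)
# clear the view: start joints
manip.move_joints([1.174,.264,1.604,0,1.274,-.037])
st(manip)
for n in("top","side"):
    c=snap(manip,n,n+"9");print(notches(c),comb(c,C)[0],[comb(c,C+np.array(d))[0].round(2) for d in((.002,0),(0,.002))])
E
python3 -c "
import cv2,numpy as np
a=cv2.imread('pics/side9.png')[130:290,170:380];b=cv2.imread('pics/top9.png')[80:260,160:360]
f=lambda x:cv2.resize(x,(390,400),interpolation=2);cv2.imwrite('pics/c9.png',np.hstack([f(a),f(b)]))"
```

```text
[np.float64(58.75), np.float64(298.75)]
[np.float64(297.5)]
 26.68 [ 0.4418 -0.0099  0.049 ] 0.0122 F [-0.82 -0.26 -0.02]
 30.28 [0.2386 0.6311 0.2556] 0.012 F [ 0.2  -0.29 -0.34]
[np.float64(59.0), np.float64(178.75), np.float64(298.75)] 58.93885988936757 [np.float64(58.99), np.float64(59.25)]
[np.float64(180.25), np.float64(297.75)] 49.25114462783001 [np.float64(49.4), np.float64(49.02)]
```

```bash
sleep 1
```

```text
(no output)
```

View pics/c9.png

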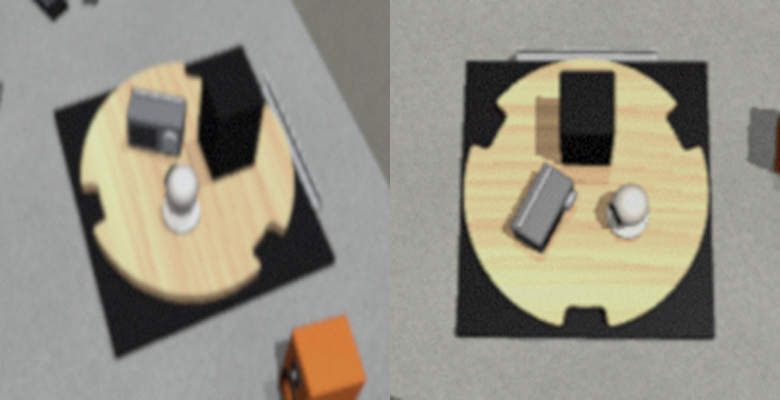

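View pics/top9.png

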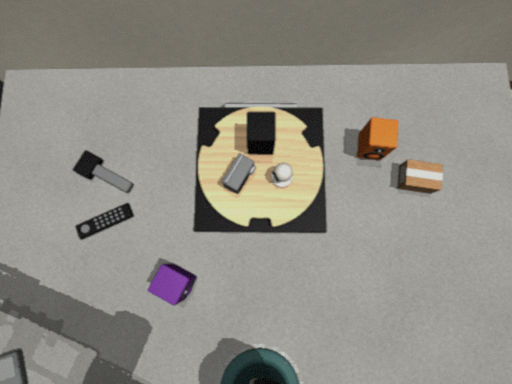

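```bash
python3 -c "
from plant import manip
manip.hold(.3);print(manip.sign_off())"
```

```text
the job is handed in; nothing more can be done
None
```

I turned the turntable about 166° anticlockwise by its rim, so the loudspeaker now faces squarely out over the ticket holder. Then I backed the arm away and handed the job in at about 31 s of the 72 s allowed. I made two pushes, using two of the finger notches, and finished with a slow trim.

**Angle:** The last top view puts the loudspeaker at 358.9°. The stand's front points to about 358.9° (yaw −1.1°, with edge fits between −1.0° and −1.3°).

**Side camera:** The side camera was less reliable. Its two visible notches each disagreed with the top view, by about +1.5° and −1°, though they averaged out to the same angle. The loudspeaker hid the third, so I trusted the top view.

**Contact and surroundings:** Every wrist force I read, at the end of each move, stayed at about 1.3 N or less in the printed readings, and none reached the 15 N check during the pushes. By eye in the last pictures, the goods kept their places on the turntable. The remote, scanner, carton and both look-alikes were where they started.

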